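# Release a tote at the teardown bench

## Task

Push the blue tote of stripped parts along its lane, without lifting it off the bench, until it is home against the yellow end stop. Then take the green plate out of its holder and hang it by its window on the hook at the end of the lane, with the green, ticked face pointing outward (away from the hook's post, towards the hook's tip), and let it hang free. Leave the red plate, the pink tray and the hammer where they are.

Things in the scene. Friction and masses are not known exactly. Their poses are not given: they have to be found in the camera images.
- bay_stop (a point): Middle of the inner face of the fixed yellow end stop (the face the tote meets), 35 mm above the bench; stop 150 mm wide, 60 high. y axis: along the lane, the way the tote must be pushed; x: across the lane, the same way as the hook; z up.
- bay: The fixed bay; origin on the bench under the stop's inner face, axes as bay_stop. The lane runs 330 mm back (-y) from the stop between two fixed dark steel guides, 125 mm apart, each 12 mm wide and 20 mm high. It carries the stop, the post and the hook.
- tote_center (a point): Centre of the blue open tote, half-way up: 120 mm across (x), 160 along the lane (y), 70 high, walls 5; stripped parts fixed inside to about 53 mm high. Loose, 0.4 to 0.8 kg, slides on the bench between the guides (friction 0.8 to 1.2). Starts 50 to 120 mm short of the stop; home, it is 80 mm from bay_stop along the lane. y axis towards the stop.
- tote: The blue tote; origin at the centre of its underside, on the bench.
- hook_bar (a point): Middle of the hook's level bar, on its axis, 190 mm above the bench, 60 mm beyond the stop's inner face; fixed. x axis: outward along the bar, from post to tip; z up. Bar round, 9 mm thick, level from the post to x = +35 mm, then sloping up to the tip. The post is upright, 20 mm thick, its axis at x = -55 mm, its top 6 mm above the bar's axis.
- hook_tip (a point): Centre of the hook's upturned round tip (9 mm thick), 48 mm out along x and 12 mm up from hook_bar; the steel reaches 16.5 mm above the bar's axis.
- green_plate_center (a point): Centre, half-way up, of the loose plate to hang: one face all green with a white tick, edges green, back bare metal but for a green band along its top. 90 mm wide (its y), 140 mm high (its z), 8 mm thick (its x), aluminium, about 110 g; its x axis points out of the painted face, its z axis up. Stands upright in holder_a, at any yaw, this point 78 mm and its top 148 mm above the bench; top 42 mm solid, for gripping.
- green_plate_window (a point): Centre of the plate's through window, 10 mm above the plate's centre, same axes: 32 mm wide, 36 high in the middle, its roof peaked (34 degree slopes) to centre itself on the bar. The peak is 18 mm above this point, 42 mm below the plate's top edge. Hung, this point is about 12 mm below the bar's axis.
- green_plate: The green plate; origin at the middle of its lower edge, 70 mm below its centre; axes as its centre.
- red_plate_center (a point): Centre of the red plate (white cross on its all-red face, back bare with a red band), a bystander of the same shape and size, standing in holder_b.
- holder_a: Fixed black round holder of the green plate, 100 mm wide; origin on the bench. The plate stands along its y axis in two clips 64 mm apart; slot 11 mm wide, floor 8 mm and clip tops 35 mm above the bench.
- holder_b: The same holder for the red plate.
- tray_center (a point): Centre of the pink tray of small parts, a loose bystander, 120 x 180 x 45 mm.
- hammer: Hammer lying on the bench, a bystander 260 mm long; origin mid-length on the bench, handle to its -x.

How it is judged:
On the way, in this order (a step that is already met when the one before it is completed fails the run):
1. the tote is pushed home against the end stop and rests there, before the plate is hung (y of tote_center in the frame of bay_stop above -0.086 m and z of tote_center in the frame of bay_stop below 0.012 m and angle between tote_center's own z axis and vertical below 0.1 rad and angle between the y axis of tote_center and the y axis of bay_stop, either way round below 0.1 rad and linear speed of tote below 0.02 m/s), for 0.2 s.
2. the green plate hangs on the hook, green face outward, let go (x of green_plate_window in the frame of hook_bar between -0.045 and 0.038 m and y of green_plate_window in the frame of hook_bar between -0.014 and 0.014 m and z of green_plate_window in the frame of hook_bar between -0.022 and -0.005 m and angle between green_plate_center's own z axis and vertical below 0.3 rad and angle between the x axis of green_plate_center and the x axis of hook_bar, either way round below 0.4 rad and x of hook_tip in the frame of green_plate_center above 0.003 m and contact force between green_plate and bay above 0.2 N and contact force between green_plate and the fingers below 0.05 N), for 0.2 s.
At the end, for the whole second after the job is handed in: Tote flat in its lane, end within 6 mm of the stop. Green plate hangs from the bar by its window, released and still: window on the level part of the bar, within 14 mm of centred, plate upright within 0.3 rad, square to the bar within 0.4 rad, green face towards the hook's tip (all of step 1 and all of step 2 and linear speed of green_plate below 0.03 m/s); the robot touches nothing.
It fails at once if the tote is lifted off the bench by more than 15 mm (height (world z) of tote_center above 0.05 m).
It fails at once if the red plate is moved more than 30 mm (distance of red_plate_center from where it was at the start of the episode above 0.03 m).
It fails at once if the pink tray is moved more than 30 mm (distance of tray_center from where it was at the start of the episode above 0.03 m).
It fails at once if the hammer is moved more than 30 mm (distance of hammer from where it was at the start of the episode above 0.03 m).
It also fails if it takes over 66 s, if anything falls off the work surface, if the arm or the gripper's body presses on something with over 40 N, if the wrist force passes 120 N, or if a joint passes its speed limit or range.

## Robot

A 7-joint arm with a two-finger parallel gripper is mounted at the origin on the work surface. World frame = base frame: x ahead of the robot, y to its left, z up, the work surface at z = 0. Lengths are in m, angles in rad, forces in N, time in s.
With the tool pointing down it reaches from about 0.425 to 0.925 m from the base axis. Payload 6.8 kg.
Tool frame: the origin (TCP) lies midway between the tips of the shut fingers; the grasp point (between the pads) lies 19 mm behind it; z points along the fingers, y is the line along which they close (so a half turn about z gives the same grasp; the last joint's range is limited). The gripper opens to 85 mm and grips with 20 to 120 N. Pads are 22 mm wide; open, the fingers measure 114 mm over their backs; the gripper's body (76 mm by 85 mm) begins 54 mm behind the grasp point. The pads swing forward as they close: fully open they stand 13 mm farther back than shut.
Start: joints at [1.212, 0.477, 0.022, 1.555, -0.011, 1.109, -0.083], TCP at [0.168, -0.654, 0.231] pointing down, gripper open.
Joint ranges: [-2.96, 2.96], [-0.34, 2.1], [-1.41, 1.46], [0.24, 2.44], [-1.37, 4.51], [0.17, 1.92], [-2.96, 2.96]. Speed limits (rad/s): [2.39, 2.39, 3.14, 3.14, 3.14, 3.14, 3.14].

## Interface

Orientations are given as a unit quaternion [w, x, y, z].
In Python, from station import * gives the robot as it stands. The module is installed in compiled form; this text tells all that it offers.
- The arm moves only by the shell command python3 -m jog 'ROWS' [OPENING] [FORCE]. ROWS is JSON, a list of rows, each an object of numbers: "x", "y", "z": the shift along the tool's x, y, z in m; "ax", "ay", "az": the turn, a rotation vector about the tool's x, y, z in rad. In form: [{"x": .., "y": .., "z": .., "ax": .., "ay": .., "az": ..}, ...]. A call has 1 to 12 rows; each row is the pose to reach, as a shift and turn from the pose commanded when the call began, along the tool's axes at that moment; what a row does not reach only later rows make up. A row lasts 1/10 s, in which the tool goes at most 50 mm and 8.59 degrees, less where a joint would pass 70% of its speed; a pose out of reach is approached as far as the arm can. A call with a gripper value outside its range is refused whole. OPENING is the opening, from 0 (shut) to 1 (fully open), set as the call begins (- or left out, the last holds). The fingers move at their own pace and stop on an object; FORCE is the grip in N (left out, the last holds). Time passes only in rows, so rows that repeat a pose let the fingers close. It gives the time, the measured TCP pose, the force, the opening and the grip force at its end, in the units of the state.
- get_obs(): the state, without advancing time (a new reading comes with each control period).
- read_camera(name): name is "scene" or "top" or "wrist"; returns the picture (400x640x3 uint8, red, green, blue); there is no depth.
- camera_params(name): a dict with "K" (3x3 intrinsics, pixels), "D" ([k1, k2, p1, p2, k3] as OpenCV has them; the pictures are not rectified), "origin" and "attitude" of the camera in the world. Camera axes: x right, y up, looking along -z (the intrinsics and any distortion apply to the point x, -y, -z); pixel columns grow to the right and rows downward; lengths in m; the calibration is good to about 2 mm. A picture is of the moment at which its call begins: read the wrist's pose just before it. camera_params takes no time and is no camera call; for the wrist camera it gives the pose at the moment of the call.
- hand_in(): hands the job in; it is judged then, once.
The state is a dict: "t": time; "q": joint angles; "joint_vel": joint speeds; "joint_torque": joint torques, N m; "eef_pos": TCP position; "tool_rot": TCP orientation; "contact_force": force on the tool from outside, world axes, zero at the start; "torque": the same for the moment, N m; "gripper_width": opening from 0.0 (shut) to 1.0 (fully open); "grasp_force": force on a finger pad.
Only numpy, scipy, OpenCV 4.12 (cv2) and the standard library are available. Lean on these libraries where they do the work, as an engineer would, in place of code of your own. Each camera call takes 0.05 s, during which the arm holds its last target. There are 200 camera calls.

## Working session

There is one attempt and no reset: what is moved stays moved. The work goes in short steps, Python scripts to look and compute and a shell command to move; the robot and the scene stay as the last step left them, time stands still between calls to the robot, and variables do not carry over. Pictures are saved under pics/ and viewed, at most 10 in all, crops included, and the job is handed in when it is done.

```bash
mkdir -p pics
cat > h.py <<'E'
import numpy as np, cv2
from station import *
from scipy.spatial.transform import Rotation as R
def rot(q): return R.from_quat([q[1],q[2],q[3],q[0]]).as_matrix()
def att(c):
    a=np.array(c["attitude"],float)
    return a if a.shape==(3,3) else rot(a)
def ray(c,uv):
    uv=np.array(uv,float).reshape(-1,1,2)
    p=cv2.undistortPoints(uv,np.array(c["K"],float),np.array(c["D"],float)).reshape(-1,2)
    d=np.c_[p[:,0],-p[:,1],-np.ones(len(p))]
    return np.array(c["origin"],float),d@att(c).T
def onz(c,uv,z):
    o,d=ray(c,uv); return o+d*((z-o[2])/d[:,2])[:,None]
def proj(c,P):
    P=(np.array(P,float).reshape(-1,3)-np.array(c["origin"]))@att(c)
    P=P*[1,-1,-1]
    return cv2.projectPoints(P,np.zeros(3),np.zeros(3),np.array(c["K"],float),np.array(c["D"],float))[0].reshape(-1,2)
def tri(rays):
    A=np.zeros((3,3));b=np.zeros(3)
    for o,d in rays:
        d=np.ravel(d);d=d/np.linalg.norm(d);M=np.eye(3)-np.outer(d,d);A+=M;b+=M@o
    p=np.linalg.solve(A,b)
    return p,[np.linalg.norm((np.eye(3)-np.outer(*(2*[np.ravel(d)/np.linalg.norm(d)])))@(p-o)) for o,d in rays]
def save(n,im): cv2.imwrite(f"pics/{n}.png",im[:,:,::-1])
E
python3 - <<'E'
from h import *
np.set_printoptions(precision=4,suppress=True)
o=get_obs();print(o)
for n in("scene","top","wrist"):
    c=camera_params(n);im=read_camera(n);save(n+"0",im);np.save(n+"0.npy",im);print(n,c)
E
```

```text
{'t': 0.0, 'q': array([ 1.2119,  0.4778,  0.0223,  1.5565, -0.0115,  1.1093, -0.0831]), 'joint_vel': array([ 0.0006, -0.002 , -0.0018,  0.0006,  0.0004, -0.0003,  0.0015]), 'joint_torque': array([ -0.0006, -59.6453,   1.6072, -28.1205,   0.0124,   0.0093,
         0.    ]), 'eef_pos': array([ 0.1674, -0.6533,  0.2303]), 'tool_rot': array([-0.0009,  0.9921,  0.1251, -0.0002]), 'contact_force': array([-0.0207,  0.19  , -0.0513]), 'torque': array([ 0.0008, -0.0099,  0.0248]), 'grasp_force': 0.0, 'gripper_width': 0.9974041106712374}
scene {'K': array([[385.1033,   0.    , 326.2507],
       [  0.    , 385.1033, 194.3759],
       [  0.    ,   0.    ,   1.    ]]), 'D': array([0.026, 0.   , 0.   , 0.   , 0.   ]), 'origin': array([ 0.9996, -0.2219,  1.0029]), 'attitude': array([0.8403, 0.2288, 0.1308, 0.4737])}
top {'K': array([[388.635 ,   0.    , 318.551 ],
       [  0.    , 388.635 , 196.9364],
       [  0.    ,   0.    ,   1.    ]]), 'D': array([-0.0346,  0.    ,  0.    ,  0.    ,  0.    ]), 'origin': array([0.4214, 0.0238, 1.1789]), 'attitude': array([-0.699 , -0.0536,  0.0579,  0.7108])}
wrist {'K': array([[293.1428,   0.    , 318.7281],
       [  0.    , 293.1428, 200.9199],
       [  0.    ,   0.    ,   1.    ]]), 'D': array([0.0029, 0.    , 0.    , 0.    , 0.    ]), 'origin': array([ 0.2321, -0.6363,  0.3732]), 'attitude': array([ 0.7827, -0.1069,  0.0842, -0.6073])}
```

View pics/scene0.png

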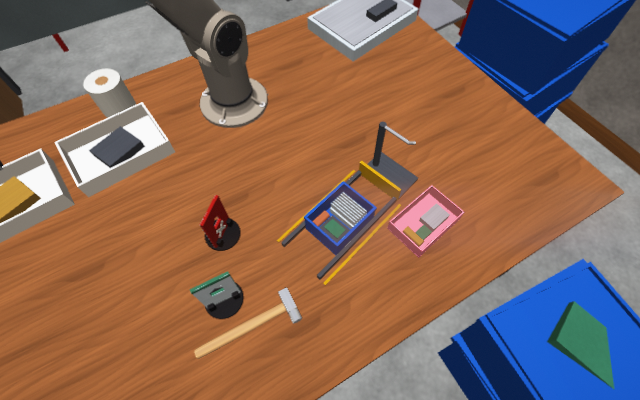

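View pics/top0.png

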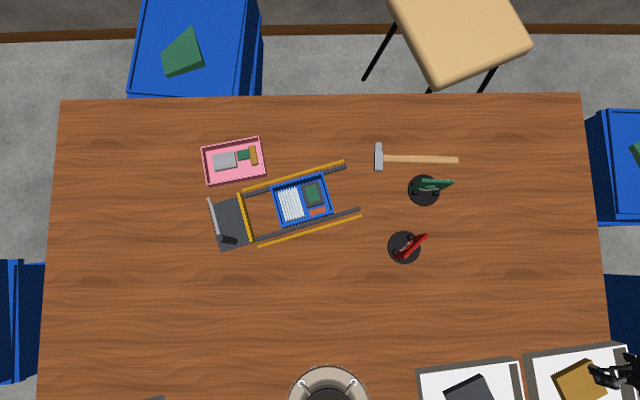

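The scene view shows the tote at about (340,217), the stop at (380,177), the hook at (380–413,125–142), the green plate at (212,290) with its bare side towards the camera, and the red plate at (217,215). In the top view these are the tote (303,200), stop (246,217), hook post (228,238) to tip (210,200), green plate (432,185), red plate (410,245), hammer (415,158) and tray (233,160).

Run:
```python
from h import *
np.set_printoptions(precision=4,suppress=True)
t=np.load("top0.npy");s=np.load("scene0.npy")
ct,cs=camera_params("top"),camera_params("scene")
def mask(im,f,box):
    h=cv2.cvtColor(im,cv2.COLOR_RGB2HSV).astype(int);m=f(h[...,0],h[...,1],h[...,2])
    z=np.zeros(m.shape,bool);x0,y0,x1,y1=box;z[y0:y1,x0:x1]=True
    return (m&z).astype(np.uint8)
blue=lambda h,s,v:(h>105)&(h<130)&(s>110)
yel=lambda h,s,v:(h>17)&(h<30)&(s>170)&(v>120)
grn=lambda h,s,v:(h>65)&(h<100)&(s>90)
red=lambda h,s,v:((h<5)|(h>174))&(s>170)
for n,im,c,bx in(("top",t,ct,[(255,160,345,240),(185,150,370,260),(410,165,470,205),(385,220,445,265)]),("scene",s,cs,[(290,170,390,260),(270,150,420,290),(180,265,245,320),(190,185,245,250)])):
    for k,f,b in zip(("tote","yel","green","red"),(blue,yel,grn,red),bx):
        m=mask(im,f,b);num,lab,st,ce=cv2.connectedComponentsWithStats(m)
        for i in range(1,num):
            if st[i,4]<25: continue
            r=cv2.minAreaRect(np.argwhere(lab==i)[:,::-1].astype(np.float32))
            print(n,k,st[i],"rect",np.array(r[1]),r[2],cv2.boxPoints(r).round(1).tolist())
            if k=="tote" and n=="top":print(onz(c,cv2.boxPoints(r),.07))
    if n=="top": crop=im[140:260,180:360]
A=cv2.resize(t[160:260,190:270],None,fx=5,fy=5,interpolation=cv2.INTER_CUBIC)[:400]
A=cv2.resize(t[175:255,195:275],(400,400),interpolation=cv2.INTER_CUBIC)
B=cv2.resize(s[115:195,350:430],(400,400),interpolation=cv2.INTER_CUBIC)
save("hook",np.hstack([A,B]))
A=cv2.resize(t[155:215,400:480],(400,300),interpolation=cv2.INTER_CUBIC)
B=cv2.resize(s[265:325,180:260],(400,300),interpolation=cv2.INTER_CUBIC)
save("plate",np.hstack([A,B]))
```

```text
top tote [ 270  171   64   57 1253] rect [44.2069 55.5142] 73.81079864501953 [[268.70001220703125, 185.89999389648438], [322.0, 170.39999389648438], [334.29998779296875, 212.89999389648438], [281.0, 228.39999389648438]]
[[ 0.6325  0.1598  0.07  ]
 [ 0.676   0.0043  0.07  ]
 [ 0.5507 -0.0288  0.07  ]
 [ 0.5087  0.1243  0.07  ]]
top yel [242 159 102  33 313] rect [  2.9345 105.9252] 73.61045837402344 [[241.3000030517578, 188.5], [342.8999938964844, 158.60000610351562], [343.70001220703125, 161.39999389648438], [242.10000610351562, 191.3000030517578]]
top yel [236 192  17  50 166] rect [51.2255  3.3836] 74.53878784179688 [[235.60000610351562, 192.39999389648438], [238.8000030517578, 191.5], [252.5, 240.89999389648438], [249.1999969482422, 241.8000030517578]]
top yel [257 214 105  34 333] rect [  3.0497 109.0998] 73.1785888671875 [[256.3999938964844, 245.10000610351562], [360.8999938964844, 213.5], [361.70001220703125, 216.5], [257.29998779296875, 248.0]]
top green [410 179  44  12 303] rect [11. 43.] 90.0 [[410.0, 179.0], [453.0, 179.0], [453.0, 190.0], [410.0, 190.0]]
top red [393 234 
[... 1254 characters left out ...]
272  39  22 157] rect [ 4.4721 41.1437] 63.43495178222656 [[189.8000030517578, 289.6000061035156], [226.60000610351562, 271.20001220703125], [228.60000610351562, 275.20001220703125], [191.8000030517578, 293.6000061035156]]
scene green [211 288  13   7  31] rect [ 2.2361 12.9692] 63.43495178222656 [[210.60000610351562, 293.20001220703125], [222.1999969482422, 287.3999938964844], [223.1999969482422, 289.3999938964844], [211.60000610351562, 295.20001220703125]]
scene red [200 195  28  53 679] rect [24.5967 46.9574] 26.56505012512207 [[193.8000030517578, 236.39999389648438], [214.8000030517578, 194.39999389648438], [236.8000030517578, 205.39999389648438], [215.8000030517578, 247.39999389648438]]
```

View pics/hook.png

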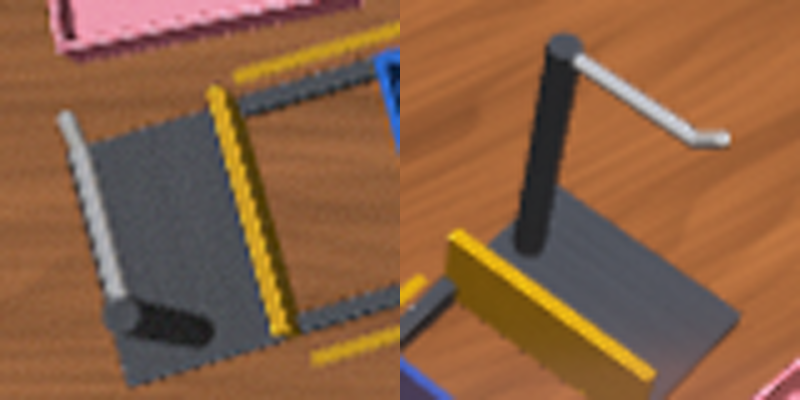

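View pics/plate.png

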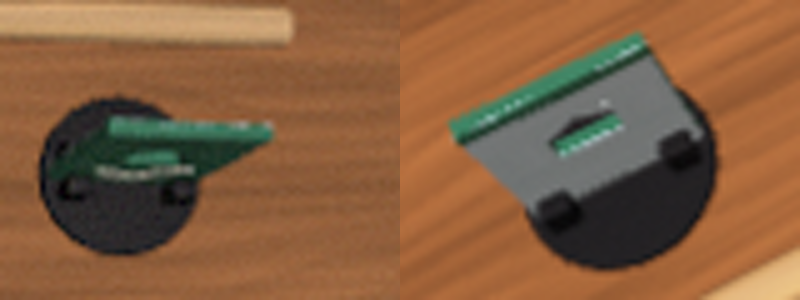

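The hook crop gives, in full-image pixels, post top (219.4,237.6) top / (383,124.2) scene; tip (208.2,198.4) / (414.8,142.8); stop top ends (238.4,193.4), (252,240.4) / (400,190.6), (361.2,162). The plate crop gives top edge ends (422.4,180.4), (454.4,181.4) / (228,273.4), (191,291). The bare face points at the scene camera (+x) and the painted face points at the robot.

Run:
```python
from h import *
np.set_printoptions(precision=4,suppress=True)
ct,cs=camera_params("top"),camera_params("scene")
P={}
for n,a,b in[("post",(219.4,237.6),(383,124.2)),("tip",(208.2,198.4),(414.8,142.8)),("stopF",(238.4,193.4),(400,190.6)),("stopN",(252,240.4),(361.2,162)),("plL",(422.4,180.4),(228,273.4)),("plR",(454.4,181.4),(191,291)),("toteBL",(268.7,185.9),(376,208)),("toteTL",(281,228.4),(345.7,182)),("toteR_far",(322,170.4),(335,249))]:
    P[n],e=tri([ray(ct,a),ray(cs,b)]);print(n,P[n],np.array(e))
for a,b in(("post","tip"),("stopN","stopF"),("plR","plL")):
    d=P[b]-P[a];print(a,b,np.linalg.norm(d[:2]),"dir deg",np.degrees(np.arctan2(d[1],d[0])))
print("plate mid",(P["plL"]+P["plR"])/2)
# lane dir from yellow lines / guides at z=0
L=onz(ct,[(242,190),(343,160),(257,246.5),(361,215)],0.001);print(L)
for i in(0,2):
    d=L[i]-L[i+1];print("lane dir",np.degrees(np.arctan2(d[1],d[0])))
# hammer/tray obstacles
print("hammer",onz(ct,[(378,143),(378,170),(459,160)],0.015))
print("tray",onz(ct,[(201,147),(259,137),(267,175),(208,186)],0.045))
print("holderA",onz(ct,[(424,190)],.008),"B",onz(ct,[(404,247)],.008))
print("redtop",onz(ct,[(425,236),(410,248)],.148))
```

```text
post [0.4785 0.27   0.1928] [0.0008 0.0008]
tip [0.5784 0.2992 0.2004] [0.0011 0.0011]
stopF [0.6159 0.2527 0.0512] [0.0016 0.0016]
stopN [0.4773 0.2105 0.057 ] [0.0018 0.0018]
plL [ 0.6274 -0.2664  0.1441] [0.0013 0.0013]
plR [ 0.6228 -0.3535  0.146 ] [0.0013 0.0013]
toteBL [0.633  0.159  0.0636] [0.0016 0.0016]
toteTL [0.5118 0.1298 0.0569] [0.0048 0.0048]
toteR_far [0.677  0.0006 0.0593] [0.0037 0.0037]
post tip 0.10409509304661659 dir deg 16.33064285371974
stopN stopF 0.1449479351363894 dir deg 16.918896371573712
plR plL 0.08719484865274633 dir deg 87.00925157210382
plate mid [ 0.6251 -0.3099  0.1451]
[[ 0.6342  0.2504  0.001 ]
 [ 0.7241 -0.0632  0.001 ]
 [ 0.4607  0.2029  0.001 ]
 [ 0.5509 -0.1134  0.001 ]]
lane dir 106.00041519182909
lane dir 105.9054775158083
hammer [[ 0.7732 -0.1725  0.015 ]
 [ 0.6873 -0.1689  0.015 ]
 [ 0.7153 -0.4222  0.015 ]]
tray [[0.7604 0.3681 0.045 ]
 [0.7887 0.1928 0.045 ]
 [0.6705 0.1679 0.045 ]
 [0.64   0.3434 0.045 ]]
holderA [[ 0.6239 -0.3091  0.008 ]] B [[ 0.4514 -0.2385  0.008 ]]
redtop [[ 0.4757 -0.2646  0.148 ]
 [ 0.4449 -0.223   0.148 ]]
```

```bash
cat >> h.py <<'E'
def rel(p,yaw=None):
    "shift in tool axes to TCP p; turn so that tool x lies at yaw deg, tool down"
    o=get_obs();M=rot(o["tool_rot"]);s=M.T@(np.array(p)-o["eef_pos"])
    print("shift",s.round(4),"tcp",o["eef_pos"].round(4),"xyaw",round(np.degrees(np.arctan2(M[1,0],M[0,0])),2),"tilt",M[:2,2].round(4),"q",o["q"].round(2),"t",round(o["t"],2))
    if yaw is not None:
        a=np.radians(yaw);T=np.array([[np.cos(a),np.sin(a),0],[np.sin(a),-np.cos(a),0],[0,0,-1]])
        print("turn",R.from_matrix(M.T@T).as_rotvec().round(4))
E
python3 -m jog '[{"x":0.596,"y":-0.466,"az":-0.028},{"x":0.596,"y":-0.466,"az":-0.028},{"x":0.596,"y":-0.466,"az":-0.028},{"x":0.596,"y":-0.466,"az":-0.028},{"x":0.596,"y":-0.466,"az":-0.028},{"x":0.596,"y":-0.466,"az":-0.028},{"x":0.596,"y":-0.466,"az":-0.028},{"x":0.596,"y":-0.466,"az":-0.028},{"x":0.596,"y":-0.466,"az":-0.028},{"x":0.596,"y":-0.466,"az":-0.028},{"x":0.596,"y":-0.466,"az":-0.028},{"x":0.596,"y":-0.466,"az":-0.028}]' 0
python3 -c "
from h import *
rel([.629,-.054,.23],16)"
```

```text
shift [ 0.5959 -0.4661  0.0011] tcp [ 0.1674 -0.6535  0.2305] xyaw 14.37 tilt [-0.0004  0.0013] q [ 1.21  0.48  0.02  1.56 -0.01  1.11 -0.08] t 0.15
turn [-0.0014  0.0001 -0.0284]validation failed for argument at $[0]...
```

```bash
python3 -m jog '[{"x":0.596,"y":-0.466,"z":0,"ax":0,"ay":0,"az":-0.028},{"x":0.596,"y":-0.466,"z":0,"ax":0,"ay":0,"az":-0.028},{"x":0.596,"y":-0.466,"z":0,"ax":0,"ay":0,"az":-0.028},{"x":0.596,"y":-0.466,"z":0,"ax":0,"ay":0,"az":-0.028},{"x":0.596,"y":-0.466,"z":0,"ax":0,"ay":0,"az":-0.028},{"x":0.596,"y":-0.466,"z":0,"ax":0,"ay":0,"az":-0.028},{"x":0.596,"y":-0.466,"z":0,"ax":0,"ay":0,"az":-0.028},{"x":0.596,"y":-0.466,"z":0,"ax":0,"ay":0,"az":-0.028}]' 0
python3 -c "
from h import *
rel([.629,-.054,.23],16)"
```

```text
t: 0.95
eef_pos: [0.4124, -0.3352, 0.2313]
tool_rot: [0.0, 0.99, 0.139, -0.0]
contact_force: [1.2, -0.7, 0.2]
gripper_width: 0.002
grasp_force: 0.0
shift [ 0.2856 -0.2108  0.0013] tcp [ 0.4124 -0.3352  0.2313] xyaw 15.96 tilt [ 0.     -0.0001] q [ 0.7   0.25 -0.16  1.89  0.05  1.01 -0.77] t 0.95
turn [ 0.0001  0.     -0.0007]
```

```bash
python3 -m jog '[{"x":0.285,"y":-0.211,"z":0,"ax":0,"ay":0,"az":0},{"x":0.285,"y":-0.211,"z":0,"ax":0,"ay":0,"az":0},{"x":0.285,"y":-0.211,"z":0,"ax":0,"ay":0,"az":0},{"x":0.285,"y":-0.211,"z":0,"ax":0,"ay":0,"az":0},{"x":0.285,"y":-0.211,"z":0,"ax":0,"ay":0,"az":0},{"x":0.285,"y":-0.211,"z":0,"ax":0,"ay":0,"az":0},{"x":0.285,"y":-0.211,"z":0,"ax":0,"ay":0,"az":0},{"x":0.285,"y":-0.211,"z":0.03,"ax":0,"ay":0,"az":0},{"x":0.285,"y":-0.211,"z":0.08,"ax":0,"ay":0,"az":0},{"x":0.285,"y":-0.211,"z":0.08,"ax":0,"ay":0,"az":0}]'
python3 -c "
from h import *
rel([.629,-.054,.02],16);im=read_camera('wrist');save('w1',im)"
```

```text
t: 1.95
eef_pos: [0.6227, -0.0554, 0.1447]
tool_rot: [-0.001, 0.99, 0.14, -0.006]
contact_force: [-0.7, -0.4, -1.0]
gripper_width: 0.001
grasp_force: 0.0
shift [0.008  0.0009 0.1246] tcp [ 0.6227 -0.0554  0.1447] xyaw 16.04 tilt [-0.0127  0.0002] q [ 0.2   0.51 -0.28  1.73  0.17  0.94 -1.44] t 1.95
turn [-0.0037  0.0122  0.0008]
```

View pics/w1.png

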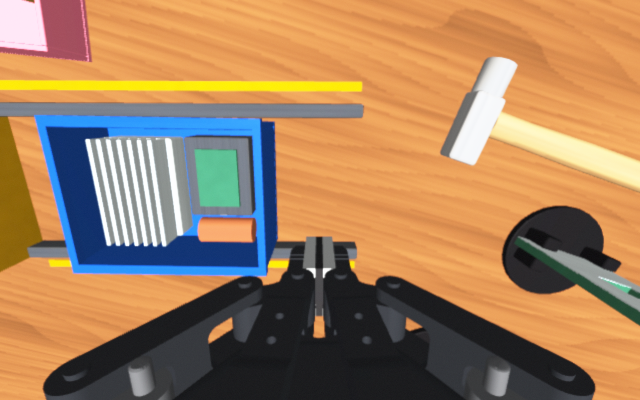

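The wrist picture shows the tote (rim corners ~(40,118), (262,120), (267,270), (77,271)), guides at rows 110 and 250 and the shut fingertips at (318,242), behind the tote's right wall.

Run:
```python
from h import *
np.set_printoptions(precision=4,suppress=True)
c=camera_params("wrist")
g=onz(c,[(340,110),(335,250)],.02);r=onz(c,[(40,118),(262,120),(267,271),(77,271)],.07)
S=np.array([.5486,.2268]);a=np.radians(16.05);B=np.array([[np.cos(a),np.sin(a)],[-np.sin(a),np.cos(a)]])
f=lambda p:(np.atleast_2d(p)[:,:2]-S)@B.T
print("guides bay",f(g));print("rim bay",f(r),f(r.mean(0)));print("tcp",f(get_obs()["eef_pos"]))
t=lambda x,y:S+np.array([x,y])@B
print("start",t(0,-.293),"end",t(0,-.175))
```

```text
guides bay [[ 0.0685 -0.3105]
 [-0.0664 -0.308 ]]
rim bay [[ 0.0621 -0.0901]
 [ 0.0606 -0.2507]
 [-0.0618 -0.2482]
 [-0.0617 -0.0885]] [[-0.0002 -0.1694]]
tcp [[-0.005  -0.2928]]
start [ 0.6296 -0.0548] end [0.597  0.0586]
```

```bash
python3 -m jog '[{"x":0,"y":0,"z":0.04,"ax":0,"ay":0,"az":0},{"x":0,"y":0,"z":0.08,"ax":0,"ay":0,"az":0},{"x":0,"y":0,"z":0.11,"ax":0,"ay":0,"az":0},{"x":0,"y":0,"z":0.126,"ax":0,"ay":0,"az":0},{"x":0,"y":0,"z":0.126,"ax":0,"ay":0,"az":0}]'
python3 -c "
from h import *
rel([.597,.0586,.022],16)"
```

```text
t: 2.5
eef_pos: [0.6273, -0.0563, 0.0251]
tool_rot: [0.0, 0.99, 0.139, -0.001]
contact_force: [-0.7, 0.6, 0.8]
gripper_width: 0.001
grasp_force: 0.0
shift [ 0.0024 -0.1188  0.0032] tcp [ 0.6273 -0.0563  0.0251] xyaw 15.93 tilt [-0.0014 -0.0002] q [ 0.17  0.66 -0.24  1.79  0.23  0.72 -1.49] t 2.5
turn [-0.0002  0.0014 -0.0012]
```

```bash
python3 -m jog '[{"x":0.001,"y":-0.02,"z":0,"ax":0,"ay":0,"az":0},{"x":0.001,"y":-0.032,"z":0,"ax":0,"ay":0,"az":0},{"x":0.002,"y":-0.044,"z":0,"ax":0,"ay":0,"az":0},{"x":0.002,"y":-0.056,"z":0,"ax":0,"ay":0,"az":0},{"x":0.002,"y":-0.068,"z":0,"ax":0,"ay":0,"az":0},{"x":0.002,"y":-0.08,"z":0,"ax":0,"ay":0,"az":0},{"x":0.002,"y":-0.092,"z":0,"ax":0,"ay":0,"az":0},{"x":0.002,"y":-0.102,"z":0,"ax":0,"ay":0,"az":0},{"x":0.002,"y":-0.108,"z":0,"ax":0,"ay":0,"az":0},{"x":0.002,"y":-0.108,"z":0,"ax":0,"ay":0,"az":0}]'
python3 -c "
from h import *
rel([.597,.0586,.022],16)"
```

```text
t: 3.5
eef_pos: [0.602, 0.0491, 0.0279]
tool_rot: [0.0, 0.99, 0.139, 0.002]
contact_force: [0.6, -2.6, 7.7]
gripper_width: 0.003
grasp_force: 3.8
shift [-0.0022 -0.0105  0.0059] tcp [0.602  0.0491 0.0279] xyaw 15.99 tilt [ 0.0048 -0.0003] q [-0.    0.63 -0.25  1.86  0.23  0.68 -1.67] t 3.5
turn [ 0.0016 -0.0045 -0.0002]
```

```bash
python3 -m jog '[{"x":0,"y":-0.005,"z":0,"ax":0,"ay":0,"az":0},{"x":0,"y":-0.01,"z":0,"ax":0,"ay":0,"az":0},{"x":0,"y":-0.013,"z":0,"ax":0,"ay":0,"az":0},{"x":0,"y":-0.013,"z":0,"ax":0,"ay":0,"az":0}]'
python3 -c "
from h import *
rel([.597,.0586,.022],16)
t=read_camera('top');np.save('top1.npy',t);c=camera_params('top')
print(get_obs()['contact_force'])
h=cv2.cvtColor(t,cv2.COLOR_RGB2HSV).astype(int)
S=np.array([.5486,.2268]);a=np.radians(16.05);B=np.array([[np.cos(a),np.sin(a)],[-np.sin(a),np.cos(a)]])
m=((h[...,0]>105)&(h[...,0]<130)&(h[...,1]>110));m[:150]=0;m[250:]=0;m[:,:200]=0;m[:,360:]=0
r=cv2.minAreaRect(np.argwhere(m)[:,::-1].astype(np.float32));P=onz(c,cv2.boxPoints(r),.07)
print(r,(P[:,:2]-S)@B.T)
save('t1',cv2.resize(t[150:260,190:370],(800,489)))"
```

```text
t: 3.9
eef_pos: [0.5997, 0.0535, 0.0282]
tool_rot: [0.004, 0.991, 0.136, 0.002]
contact_force: [3.5, -18.1, 11.0]
gripper_width: -0.002
grasp_force: 9.0
shift [-0.0013 -0.0058  0.0061] tcp [0.5997 0.0535 0.0282] xyaw 15.62 tilt [ 0.0058 -0.008 ] q [-0.02  0.62 -0.24  1.87  0.24  0.68 -1.69] t 3.9
turn [ 0.0093 -0.0034 -0.0066]
[  4.64491866 -18.49748619  10.42430074]
((267.8623962402344, 209.54129028320312), (44.44314193725586, 47.50818634033203), 73.3007583618164) [[ 6.15017481e-02  2.69676358e-03]
 [ 6.16476388e-02 -1.34505869e-01]
 [-6.80431844e-02 -1.34743840e-01]
 [-6.75472675e-02  1.19847595e-04]]
```

View pics/t1.png

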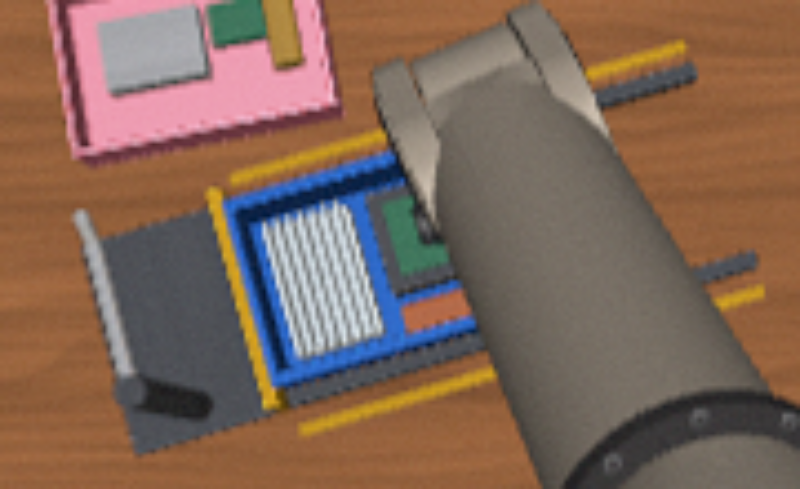

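Shown: the tote's front rim lies flush along the yellow stop (crop (225,200)–(285,385)) and the push force has risen to 18 N, so it is home. I back off and go to the plate.

```bash
python3 -m jog '[{"x":0,"y":0.01,"z":0,"ax":0,"ay":0,"az":0},{"x":0,"y":0.035,"z":0,"ax":0,"ay":0,"az":0},{"x":0,"y":0.055,"z":-0.01,"ax":0,"ay":0,"az":0},{"x":0,"y":0.08,"z":-0.05,"ax":0,"ay":0,"az":0.1},{"x":0,"y":0.12,"z":-0.09,"ax":0,"ay":0,"az":0.25},{"x":0,"y":0.15,"z":-0.13,"ax":0,"ay":0,"az":0.4},{"x":0,"y":0.18,"z":-0.17,"ax":0,"ay":0,"az":0.55},{"x":0,"y":0.20,"z":-0.21,"ax":0,"ay":0,"az":0.7},{"x":0,"y":0.22,"z":-0.23,"ax":0,"ay":0,"az":0.85}]' 1
python3 -c "
from h import *
rel([.625,-.310,.25],-93)"
```

```text
t: 4.85
eef_pos: [0.6587, -0.1513, 0.2616]
tool_rot: [-0.001, 0.959, -0.285, 0.004]
contact_force: [2.2, -0.6, -0.7]
gripper_width: 0.997
grasp_force: 0.0
shift [0.0584 0.1514 0.0114] tcp [ 0.6587 -0.1513  0.2616] xyaw -33.1 tilt [ 0.0077 -0.0004] q [ 0.17  0.45 -0.05  1.52  0.02  1.16 -2.03] t 4.85
turn [-0.007  -0.004   1.0455]
```

```bash
python3 -m jog '[{"x":0.01,"y":0.03,"z":0,"ax":0,"ay":0,"az":0.15},{"x":0.02,"y":0.07,"z":0,"ax":0,"ay":0,"az":0.3},{"x":0.04,"y":0.11,"z":0,"ax":0,"ay":0,"az":0.45},{"x":0.05,"y":0.135,"z":0,"ax":0,"ay":0,"az":0.6},{"x":0.058,"y":0.151,"z":0.005,"ax":0,"ay":0,"az":0.75},{"x":0.058,"y":0.151,"z":0.01,"ax":0,"ay":0,"az":0.9},{"x":0.058,"y":0.151,"z":0.01,"ax":0,"ay":0,"az":1.045},{"x":0.058,"y":0.151,"z":0.01,"ax":0,"ay":0,"az":1.045},{"x":0.058,"y":0.151,"z":0.01,"ax":0,"ay":0,"az":1.045}]'
python3 -c "
from h import *
rel([.625,-.310,.25],-93)
c=camera_params('wrist');im=read_camera('wrist');save('w2',im);np.save('w2.npy',im);import pickle;pickle.dump(c,open('c2.pkl','wb'))"
```

```text
t: 5.75
eef_pos: [0.6244, -0.3077, 0.2461]
tool_rot: [0.0, -0.693, 0.721, -0.0]
contact_force: [0.9, 0.4, -0.1]
gripper_width: 1.001
grasp_force: 0.0
shift [ 0.0022 -0.0007 -0.0039] tcp [ 0.6244 -0.3077  0.2461] xyaw -92.31 tilt [0.001  0.0003] q [ 0.23  0.51  0.21  1.49 -0.11  1.15 -2.73] t 5.75
turn [-0.001   0.0004  0.012 ]
```

View pics/w2.png

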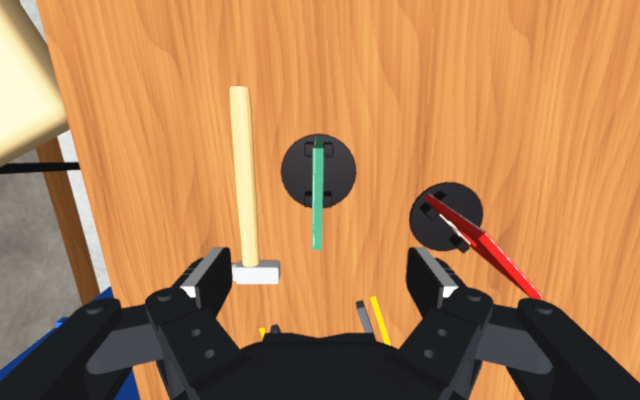

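The wrist view shows the plate's top edge as a bright green strip from about (318,147) to (317,248), midway between the open fingers (205..430), with the hammer at (245,180) and the red plate at (470,235).

```bash
python3 -m jog '[{"x":0.002,"y":0,"z":0.02,"ax":0,"ay":0,"az":0.012},{"x":0.002,"y":0,"z":0.04,"ax":0,"ay":0,"az":0.012},{"x":0.002,"y":0,"z":0.04,"ax":0,"ay":0,"az":0.012},{"x":0.002,"y":0,"z":0.04,"ax":0,"ay":0,"az":0.012}]' >/dev/null
python3 - <<'E'
from h import *
import pickle
np.set_printoptions(precision=4,suppress=True)
c2=pickle.load(open('c2.pkl','rb'));w2=np.load('w2.npy')
c3=camera_params('wrist');w3=read_camera('wrist');np.save('w3.npy',w3);pickle.dump(c3,open('c3.pkl','wb'))
E=[]
for im in(w2,w3):
    h=cv2.cvtColor(im,cv2.COLOR_RGB2HSV).astype(int)
    m=((h[...,0]>65)&(h[...,0]<100)&(h[...,1]>90)&(h[...,2]>110)).astype(np.uint8);m[:,:260]=0;m[:,380:]=0;m[320:]=0
    n,l,st,ce=cv2.connectedComponentsWithStats(m);i=1+np.argmax(st[1:,4]);p=np.argwhere(l==i)
    v0,v1=p[:,0].min(),p[:,0].max()
    rows=np.array([(p[p[:,0]==v,1].mean(),v,np.ptp(p[p[:,0]==v,1])+1) for v in range(v0+2,v1-1)])
    k=np.polyfit(rows[:,1],rows[:,0],1);E.append([(np.polyval(k,v),v) for v in(v0-.5,v1+.5)])
    print(st[i],rows[::12].tolist())
for j in(0,1):
    print(tri([ray(c2,E[0][j]),ray(c3,E[1][j])]))
for c,e in((c2,E[0]),(c3,E[1])):
    P=onz(c,e,.148);d=P[0]-P[1];print(P,P.mean(0),np.linalg.norm(d),np.degrees(np.arctan2(d[1],d[0])))
rel([.625,-.31,.12],-93)
E
```

```text
[313 148  11 102 887] [[319.0, 150.0, 9.0], [319.0, 162.0, 9.0], [318.5, 174.0, 10.0], [318.0, 186.0, 9.0], [318.0, 198.0, 9.0], [317.5, 210.0, 8.0], [317.5, 222.0, 8.0], [317.0, 234.0, 9.0], [316.5, 246.0, 8.0]]
[ 310  157   13  119 1275] [[316.4166666666667, 159.0, 13.0], [316.0, 171.0, 13.0], [316.0, 183.0, 13.0], [316.4166666666667, 195.0, 13.0], [317.5, 207.0, 10.0], [317.5, 219.0, 10.0], [317.0, 231.0, 9.0], [317.0, 243.0, 9.0], [316.5, 255.0, 10.0], [316.5, 267.0, 10.0]]
(array([ 0.6213, -0.353 ,  0.1443]), [np.float64(0.0005423937079234297), np.float64(0.0005423937079232228)])
(array([ 0.6265, -0.263 ,  0.1478]), [np.float64(0.00010229014574527712), np.float64(0.0001022901457455492)])
[[ 0.6208 -0.3531  0.148 ]
 [ 0.6266 -0.2632  0.148 ]] [ 0.6237 -0.3081  0.148 ] 0.09016415394552667 -93.69363167763343
[[ 0.6217 -0.3537  0.148 ]
 [ 0.6264 -0.2632  0.148 ]] [ 0.624  -0.3084  0.148 ] 0.0906184180369888 -92.93775222565995
shift [-0.0009 -0.0005  0.0865] tcp [ 0.6244 -0.3108  0.2065] xyaw -93.22 tilt [ 0.0014 -0.0003] q [ 0.23  0.54  0.21  1.53 -0.12  1.08 -2.73] t 6.25
turn [-0.0014 -0.0003 -0.0038]
```

```bash
python3 -m jog '[{"x":-0.0025,"y":0.0005,"z":0.03,"ax":0,"ay":0,"az":0},{"x":-0.0025,"y":0.0005,"z":0.06,"ax":0,"ay":0,"az":0},{"x":-0.0025,"y":0.0005,"z":0.08,"ax":0,"ay":0,"az":0},{"x":-0.0025,"y":0.0005,"z":0.0895,"ax":0,"ay":0,"az":0},{"x":-0.0025,"y":0.0005,"z":0.0895,"ax":0,"ay":0,"az":0},{"x":-0.0025,"y":0.0005,"z":0.0895,"ax":0,"ay":0,"az":0}]'
python3 -c "
from h import *
rel([.624,-.3083,.117],-93.3)"
```

```text
t: 6.85
eef_pos: [0.6244, -0.3088, 0.1174]
tool_rot: [0.0, -0.687, 0.727, -0.001]
contact_force: [-0.0, -0.9, 0.8]
gripper_width: 1.002
grasp_force: 0.0
shift [-0.0005  0.0004  0.0004] tcp [ 0.6244 -0.3088  0.1174] xyaw -93.28 tilt [ 0.0022 -0.0009] q [ 0.24  0.63  0.19  1.6  -0.14  0.92 -2.72] t 6.85
turn [-0.0022 -0.0008  0.0003]
```

Aligned within 1 mm. Close.

```bash
python3 -m jog '[{"x":0,"y":0,"z":0,"ax":0,"ay":0,"az":0},{"x":0,"y":0,"z":0,"ax":0,"ay":0,"az":0},{"x":0,"y":0,"z":0,"ax":0,"ay":0,"az":0},{"x":0,"y":0,"z":0,"ax":0,"ay":0,"az":0},{"x":0,"y":0,"z":0,"ax":0,"ay":0,"az":0},{"x":0,"y":0,"z":0,"ax":0,"ay":0,"az":0},{"x":0,"y":0,"z":0,"ax":0,"ay":0,"az":0},{"x":0,"y":0,"z":0,"ax":0,"ay":0,"az":0}]' 0 60
python3 -m jog '[{"x":0,"y":0,"z":-0.01,"ax":0,"ay":0,"az":0},{"x":0,"y":0,"z":-0.03,"ax":0,"ay":0,"az":0},{"x":0,"y":0,"z":-0.06,"ax":0,"ay":0,"az":0},{"x":0,"y":0,"z":-0.10,"ax":0,"ay":0,"az":0},{"x":0,"y":0,"z":-0.14,"ax":0,"ay":0,"az":0},{"x":0,"y":0,"z":-0.18,"ax":0,"ay":0,"az":0},{"x":0,"y":0,"z":-0.20,"ax":0,"ay":0,"az":0}]'
python3 -c "
from h import *
rel([.624,-.3083,.35],-93.3)"
```

```text
t: 7.65
eef_pos: [0.6237, -0.3082, 0.116]
tool_rot: [0.0, -0.687, 0.727, -0.0]
contact_force: [-0.1, 0.2, 2.2]
gripper_width: 0.083
grasp_force: 60.2
t: 8.35
eef_pos: [0.6239, -0.309, 0.3208]
tool_rot: [0.001, -0.686, 0.727, -0.002]
contact_force: [0.1, -0.7, -1.5]
gripper_width: 0.088
grasp_force: 59.9
shift [-0.0007 -0.0002 -0.0292] tcp [ 0.6239 -0.309   0.3208] xyaw -93.32 tilt [ 0.0044 -0.002 ] q [ 0.22  0.46  0.23  1.4  -0.1   1.29 -2.75] t 8.35
turn [-0.0045 -0.0018 -0.0004]
```

```bash
python3 -m jog '[{"x":-0.01,"y":0,"z":-0.01,"ax":0,"ay":0,"az":-0.08},{"x":-0.03,"y":0,"z":-0.02,"ax":0,"ay":0,"az":-0.22},{"x":-0.055,"y":0,"z":-0.02,"ax":0,"ay":0,"az":-0.36},{"x":-0.08,"y":0,"z":-0.02,"ax":0,"ay":0,"az":-0.5},{"x":-0.105,"y":0,"z":-0.02,"ax":0,"ay":0,"az":-0.64},{"x":-0.13,"y":0,"z":-0.02,"ax":0,"ay":0,"az":-0.78},{"x":-0.155,"y":0,"z":-0.02,"ax":0,"ay":0,"az":-0.92},{"x":-0.18,"y":0,"z":-0.02,"ax":0,"ay":0,"az":-1.06},{"x":-0.205,"y":0,"z":-0.02,"ax":0,"ay":0,"az":-1.2},{"x":-0.23,"y":0,"z":-0.02,"ax":0,"ay":0,"az":-1.34},{"x":-0.255,"y":0,"z":-0.02,"ax":0,"ay":0,"az":-1.48},{"x":-0.28,"y":0,"z":-0.02,"ax":0,"ay":0,"az":-1.62}]'
python3 -c "
from h import *
rel([.6185,.3104,.34],106.05)"
```

```text
t: 9.55
eef_pos: [0.6388, -0.0281, 0.3361]
tool_rot: [0.0, 1.0, -0.002, -0.0]
contact_force: [-0.1, 0.0, -0.6]
gripper_width: 0.083
grasp_force: 59.8
shift [-0.0214 -0.3385 -0.0041] tcp [ 0.6388 -0.0281  0.3361] xyaw -0.17 tilt [-0.001  -0.0007] q [ 0.07  0.35 -0.17  1.5   0.06  1.29 -1.68] t 9.55
turn [-4.000e-04  1.400e-03 -1.854e+00]
```

```bash
python3 -m jog '[{"x":-0.001,"y":-0.025,"z":-0.004,"ax":0,"ay":0,"az":-0.14},{"x":-0.002,"y":-0.05,"z":-0.004,"ax":0,"ay":0,"az":-0.28},{"x":-0.004,"y":-0.08,"z":-0.004,"ax":0,"ay":0,"az":-0.42},{"x":-0.006,"y":-0.11,"z":-0.004,"ax":0,"ay":0,"az":-0.56},{"x":-0.008,"y":-0.14,"z":-0.004,"ax":0,"ay":0,"az":-0.7},{"x":-0.01,"y":-0.17,"z":-0.004,"ax":0,"ay":0,"az":-0.84},{"x":-0.012,"y":-0.2,"z":-0.004,"ax":0,"ay":0,"az":-0.98},{"x":-0.014,"y":-0.23,"z":-0.004,"ax":0,"ay":0,"az":-1.12},{"x":-0.016,"y":-0.26,"z":-0.004,"ax":0,"ay":0,"az":-1.26},{"x":-0.018,"y":-0.29,"z":-0.004,"ax":0,"ay":0,"az":-1.4},{"x":-0.02,"y":-0.315,"z":-0.004,"ax":0,"ay":0,"az":-1.54},{"x":-0.0214,"y":-0.33,"z":-0.004,"ax":0,"ay":0,"az":-1.68}]'
python3 -c "
from h import *
rel([.6185,.3104,.34],106.05)"
```

```text
t: 10.75
eef_pos: [0.6196, 0.3035, 0.3399]
tool_rot: [-0.0, 0.668, 0.745, -0.0]
contact_force: [-0.6, 0.6, -1.5]
gripper_width: 0.082
grasp_force: 59.8
shift [ 0.007  -0.0003 -0.0001] tcp [0.6196 0.3035 0.3399] xyaw 96.24 tilt [-0.001  -0.0003] q [-0.18  0.49 -0.56  1.34  0.26  1.38 -0.63] t 10.75
turn [-1.100e-03  1.000e-04 -1.713e-01]
```

```bash
python3 -m jog '[{"x":0.007,"y":0,"z":0,"ax":0,"ay":0,"az":-0.12},{"x":0.007,"y":0,"z":0.03,"ax":0,"ay":0,"az":-0.171},{"x":0.007,"y":0,"z":0.06,"ax":0,"ay":0,"az":-0.171},{"x":0.007,"y":0,"z":0.09,"ax":0,"ay":0,"az":-0.171},{"x":0.007,"y":0,"z":0.11,"ax":0,"ay":0,"az":-0.171},{"x":0.007,"y":0,"z":0.115,"ax":0,"ay":0,"az":-0.171},{"x":0.007,"y":0,"z":0.115,"ax":0,"ay":0,"az":-0.171},{"x":0.007,"y":0,"z":0.115,"ax":0,"ay":0,"az":-0.171}]'
python3 - <<'E'
from h import *
np.set_printoptions(precision=4,suppress=True)
rel([.6185,.3104,.2247],106.05)
I={n:read_camera(n) for n in("scene","top","wrist")};
for n in I:np.save(n+"3.npy",I[n])
o=get_obs();M=rot(o["tool_rot"]);tc=o["eef_pos"]
# expected plate corners (top edge ends) & window in each view
tops=[tc+M@np.array([s*.045,0,-.0317]) for s in(-1,1)]
for n in("scene","top","wrist"):print(n,proj(camera_params(n),tops+[tc+M@np.array([0,0,.0283])]))
A=cv2.resize(I["scene"][90:190,350:470],(400,333),interpolation=cv2.INTER_CUBIC)
B=cv2.resize(I["top"][150:250,180:300],(400,333),interpolation=cv2.INTER_CUBIC)
W=cv2.resize(I["wrist"],(400,250))
out=np.zeros((583,800,3),np.uint8);out[:333,:400]=A;out[:333,400:]=B;out[333:,:400]=W
save("pre",out)
E
```

```text
t: 11.55
eef_pos: [0.6207, 0.3087, 0.2264]
tool_rot: [0.0, 0.605, 0.796, 0.001]
contact_force: [0.6, 0.5, -1.2]
gripper_width: 0.087
grasp_force: 59.7
shift [ 0.0022 -0.0017  0.0017] tcp [0.6207 0.3087 0.2264] xyaw 105.57 tilt [0.0017 0.0007] q [-0.17  0.57 -0.57  1.48  0.33  1.18 -0.52] t 11.55
turn [ 0.0018 -0.0002 -0.0084]
scene [[421.7622 149.0332]
 [443.3809 127.8322]
 [427.3063 153.0218]]
top [[215.7253 172.1866]
 [179.7891 182.5504]
 [204.7644 182.1292]]
wrist [[321.4278 371.2122]
 [322.0049 183.207 ]
 [320.7963 233.4995]]
```

View pics/pre.png

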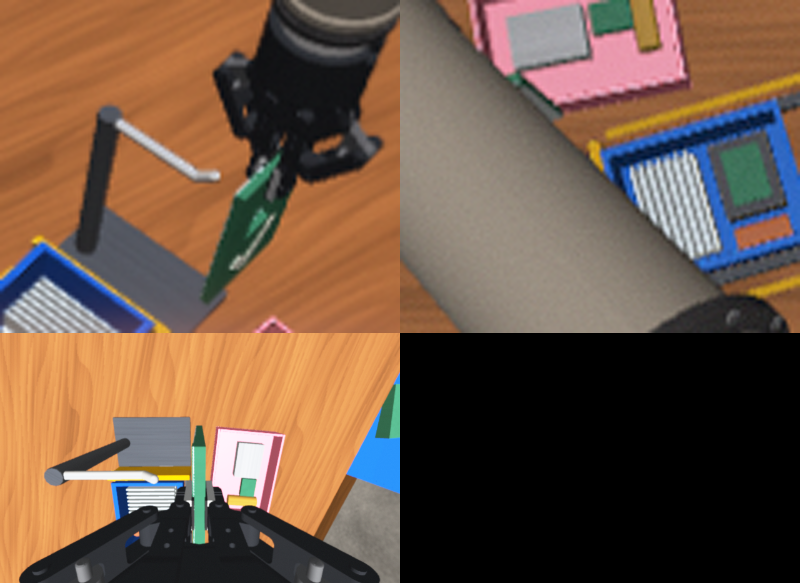

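The combined view shows the ticked green face pointing outward (away from the post), the plate just beyond the hook tip. In the wrist view the bar runs from about (96,229) to the tip (250,235), near the projected window row 233.

Run:
```python
from h import *
np.set_printoptions(precision=4,suppress=True)
w=np.load("wrist3.npy");c=camera_params("wrist");o=get_obs();M=rot(o["tool_rot"]);tc=o["eef_pos"]
h=cv2.cvtColor(w,cv2.COLOR_RGB2HSV).astype(int)
m=((h[...,1]<40)&(h[...,2]>150)).astype(np.uint8);m[:,:95]=0;m[:,275:]=0;m[:205]=0;m[255:]=0
n,l,st,ce=cv2.connectedComponentsWithStats(m);i=1+np.argmax(st[1:,4]);p=np.argwhere(l==i);print(st[i])
us=range(p[:,1].min(),p[:,1].max()+1)
r=np.array([(u,(p[p[:,1]==u,0].min()+p[p[:,1]==u,0].max())/2) for u in us]);print(r[::12].tolist(),r[-1])
f=lambda P:((P-tc)@M).round(4)
lv=r[(r[:,0]<200)];k=np.polyfit(lv[:,0],lv[:,1],1)
B=onz(c,[(110,np.polyval(k,110)),(190,np.polyval(k,190))],.19);print("bar tool frame",f(B))
d=B[1]-B[0];print("bar yaw",np.degrees(np.arctan2(d[1],d[0])))
print("tip tool frame",f(onz(c,[r[-4]],.202)), onz(c,[r[-4]],.202))
# line offset wrt TCP along tool x at TCP
n_=np.array([-d[1],d[0]])/np.hypot(*d[:2]);print("bar lateral offset of TCP (lane dir) mm",(tc[:2]-B[0,:2])@n_*1e3)
t=onz(c,[r[-1]],.202)[0];t=t+0
print("tip end",t)
# tip height: triangulate with scene
s=np.load("scene3.npy");hs=cv2.cvtColor(s,cv2.COLOR_RGB2HSV).astype(int)
# green strip yaw
g=((h[...,0]>65)&(h[...,0]<100)&(h[...,1]>90)&(h[...,2]>130)).astype(np.uint8);g[:,:290]=0;g[:,350:]=0;g[:150]=0
q=np.argwhere(g);print("green strip rows",q[:,0].min(),q[:,0].max())
rr=np.array([(v,q[q[:,0]==v,1].mean(),np.ptp(q[q[:,0]==v,1])+1) for v in range(185,372,15) if (q[:,0]==v).any()]);print(rr.tolist())
# scene tip pixel from crop (213,176)
print("tip tri",tri([ray(c,r[-4]),ray(camera_params("scene"),(414.8,142.8))]))
```

```text
[ 101  221  152   20 1961]
[[101.0, 226.5], [113.0, 228.0], [125.0, 228.0], [137.0, 228.0], [149.0, 227.0], [161.0, 227.0], [173.0, 227.0], [185.0, 227.0], [197.0, 227.0], [209.0, 227.0], [221.0, 227.0], [233.0, 229.0], [245.0, 233.5]] [252. 234.]
bar tool frame [[ 0.0008 -0.1368  0.0361]
 [ 0.0014 -0.0849  0.0362]]
bar yaw 16.311005637032856
tip tool frame [[ 0.0016 -0.0439  0.0243]] [[0.5781 0.2986 0.202 ]]
bar lateral offset of TCP (lane dir) mm -2.538774191216689
tip end [0.5799 0.2988 0.202 ]
green strip rows 182 337
[[185.0, 319.5, 18.0], [200.0, 319.5, 18.0], [215.0, 319.5, 18.0], [230.0, 319.0, 17.0], [245.0, 318.3, 22.0], [260.0, 317.5, 22.0], [275.0, 319.0, 17.0], [290.0, 318.5, 16.0], [305.0, 319.0, 17.0], [320.0, 318.88235294117646, 19.0], [335.0, 319.0, 15.0]]
tip tri (array([0.5789, 0.2991, 0.2022]), [np.float64(0.0007960240507649942), np.float64(0.0007960240507649467)])
```

```bash
python3 -m jog '[{"x":0.002,"y":0,"z":0.0015,"ax":0,"ay":0,"az":-0.008},{"x":0.002,"y":-0.01,"z":0.0015,"ax":0,"ay":0,"az":-0.008},{"x":0.002,"y":-0.02,"z":0.0015,"ax":0,"ay":0,"az":-0.008},{"x":0.002,"y":-0.03,"z":0.0015,"ax":0,"ay":0,"az":-0.008},{"x":0.002,"y":-0.04,"z":0.0015,"ax":0,"ay":0,"az":-0.008},{"x":0.0018,"y":-0.05,"z":0.0015,"ax":0,"ay":0,"az":-0.008},{"x":0.0018,"y":-0.055,"z":0.0015,"ax":0,"ay":0,"az":-0.008},{"x":0.0018,"y":-0.055,"z":0.0015,"ax":0,"ay":0,"az":-0.008}]'
python3 -c "
from h import *
rel([.529,.2847,.2247],106.05)"
```

```text
t: 12.5
eef_pos: [0.566, 0.2952, 0.2236]
tool_rot: [0.0, 0.601, 0.799, -0.0]
contact_force: [0.7, 0.1, -1.5]
gripper_width: 0.083
grasp_force: 59.8
shift [ 0.0001 -0.0385 -0.0011] tcp [0.566  0.2952 0.2236] xyaw 106.07 tilt [ 0.0003 -0.0002] q [-0.15  0.49 -0.6   1.62  0.3   1.12 -0.54] t 12.5
turn [0.0002 0.0003 0.0003]
```

```bash
python3 -m jog '[{"x":0,"y":-0.01,"z":-0.001,"ax":0,"ay":0,"az":0},{"x":0,"y":-0.02,"z":-0.001,"ax":0,"ay":0,"az":0},{"x":0,"y":-0.03,"z":-0.001,"ax":0,"ay":0,"az":0},{"x":0,"y":-0.0385,"z":-0.001,"ax":0,"ay":0,"az":0},{"x":0,"y":-0.0385,"z":-0.001,"ax":0,"ay":0,"az":0},{"x":0,"y":-0.0385,"z":0.005,"ax":0,"ay":0,"az":0},{"x":0,"y":-0.0385,"z":0.01,"ax":0,"ay":0,"az":0},{"x":0,"y":-0.0385,"z":0.014,"ax":0,"ay":0,"az":0},{"x":0,"y":-0.0385,"z":0.016,"ax":0,"ay":0,"az":0},{"x":0,"y":-0.0385,"z":0.016,"ax":0,"ay":0,"az":0}]'
python3 -c "
from h import *
rel([.529,.2847,.2063],106.05)"
```

```text
t: 13.5
eef_pos: [0.5296, 0.2847, 0.2067]
tool_rot: [-0.0, 0.602, 0.799, -0.0]
contact_force: [0.6, -0.3, -1.6]
gripper_width: 0.081
grasp_force: 59.8
shift [ 0.0002 -0.0005  0.0004] tcp [0.5296 0.2847 0.2067] xyaw 106.04 tilt [-0.0009 -0.0003] q [-0.13  0.45 -0.61  1.73  0.29  1.05 -0.56] t 13.5
turn [-0.0009  0.     -0.0002]
```

```bash
python3 -m jog '[{"x":0,"y":0,"z":0.001,"ax":0,"ay":0,"az":0},{"x":0,"y":0,"z":0.0015,"ax":0,"ay":0,"az":0},{"x":0,"y":0,"z":0.002,"ax":0,"ay":0,"az":0},{"x":0,"y":0,"z":0.002,"ax":0,"ay":0,"az":0}]'
```

```text
t: 13.9
eef_pos: [0.5298, 0.2848, 0.2057]
tool_rot: [0.0, 0.602, 0.799, 0.0]
contact_force: [-0.3, -0.6, 0.4]
gripper_width: 0.086
grasp_force: 60.1
```

Contact: the load has gone onto the bar. Release partway, then rise.

```bash
python3 -m jog '[{"x":0,"y":0,"z":0,"ax":0,"ay":0,"az":0},{"x":0,"y":0,"z":0,"ax":0,"ay":0,"az":0},{"x":0,"y":0,"z":0,"ax":0,"ay":0,"az":0},{"x":0,"y":0,"z":0,"ax":0,"ay":0,"az":0}]' 0.35
python3 -m jog '[{"x":0,"y":0,"z":-0.005,"ax":0,"ay":0,"az":0},{"x":0,"y":0,"z":-0.015,"ax":0,"ay":0,"az":0},{"x":0,"y":0,"z":-0.03,"ax":0,"ay":0,"az":0},{"x":0,"y":0,"z":-0.05,"ax":0,"ay":0,"az":0},{"x":0,"y":0,"z":-0.08,"ax":0,"ay":0,"az":0},{"x":0,"y":0,"z":-0.11,"ax":0,"ay":0,"az":0},{"x":0,"y":0,"z":-0.14,"ax":0,"ay":0,"az":0},{"x":0,"y":0,"z":-0.15,"ax":0,"ay":0,"az":0},{"x":0,"y":0,"z":-0.15,"ax":0,"ay":0,"az":0},{"x":0,"y":0,"z":-0.15,"ax":0,"ay":0,"az":0}]'
python3 - <<'E'
from h import *
s=read_camera("scene");w=read_camera("wrist");t=read_camera("top")
o=np.zeros((583,800,3),np.uint8);o[:333,:400]=cv2.resize(s[90:190,350:470],(400,333),interpolation=cv2.INTER_CUBIC);o[:333,400:]=cv2.resize(s[160:300,290:458],(400,333));o[333:,:400]=cv2.resize(w,(400,250));o[333:,400:]=cv2.resize(t,(400,250))
save("hung",o)
E
```

```text
t: 14.3
eef_pos: [0.5297, 0.2848, 0.2053]
tool_rot: [0.0, 0.602, 0.799, 0.0]
contact_force: [-0.3, -0.6, 0.1]
gripper_width: 0.354
grasp_force: 0.0
t: 15.3
eef_pos: [0.5294, 0.2844, 0.3547]
tool_rot: [-0.0, 0.602, 0.799, -0.0]
contact_force: [0.2, -0.1, -0.5]
gripper_width: 0.355
grasp_force: 0.0
```

View pics/hung.png

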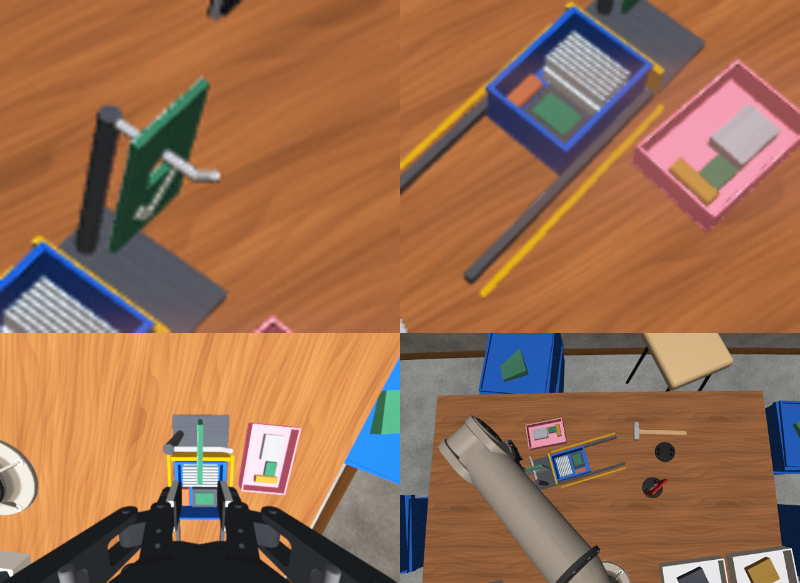

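The plate hangs on the bar, tick side towards the tip (crop (160,165)). The tote sits against the stop, and the tray, hammer and red plate are in place. I'll do one last numeric check of the tote and that the plate is still.

Run:
```python
from h import *
np.set_printoptions(precision=4,suppress=True)
s=[];w=[]
for i in range(3): s.append(read_camera("scene"));c=camera_params("wrist");w.append(read_camera("wrist"))
print("scene change px",[int((np.abs(s[k].astype(int)-s[0])[100:185,370:430]>40).sum()) for k in(1,2)])
S=np.array([.5486,.2268]);a=np.radians(16.05);B=np.array([[np.cos(a),np.sin(a)],[-np.sin(a),np.cos(a)]])
h=cv2.cvtColor(w[-1],cv2.COLOR_RGB2HSV).astype(int)
def bay(m,z):
    n,l,st,ce=cv2.connectedComponentsWithStats(m.astype(np.uint8));i=1+np.argmax(st[1:,4]);p=np.argwhere(l==i)[:,::-1].astype(np.float32)
    q=(onz(c,p,z)[:,:2]-S)@B.T;return q.min(0),q.max(0)
m=(h[...,0]>105)&(h[...,0]<130)&(h[...,1]>110);m[:150]=0;m[:,:200]=0;m[:,420:]=0;print("tote rim x,y range",bay(m,.07))
m=(h[...,0]>17)&(h[...,0]<32)&(h[...,1]>170)&(h[...,2]>120);m[:,:230]=0;m[:,390:]=0;m[220:]=0;print("stop top range",bay(m,.06))
```

```text
scene change px [0, 0]
tote rim x,y range (array([-0.0602, -0.1577]), array([ 0.0515, -0.0636]))
stop top range (array([ 0.0042, -0.0219]), array([0.082 , 0.0219]))
```

```bash
python3 -c "
from station import *
print(hand_in())"
```

```text
the job is handed in; nothing more can be done
None
```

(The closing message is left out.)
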